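# Show the painter the red in the colour box

## Robot

A 6-joint arm with a two-finger parallel gripper is mounted at the origin on the work surface; the furniture and walls round the work are solid. World frame = base frame: x ahead of the robot, y to its left, z up, the work surface at z = 0. Lengths are in m, angles in rad, forces in N, time in s.
With the tool pointing down it reaches from about 0.35 to 0.975 m from the base axis. Payload 4.9 kg.
Tool frame: the origin (TCP) lies between the finger pads, 19 mm behind the fingertips; this is the grasp point; z points along the fingers, y is the line along which they close (so a half turn about z gives the same grasp; the last joint's range is limited). The gripper opens to 85 mm and grips with 20 to 120 N. Pads are 22 mm wide; open, the fingers measure 114 mm over their backs; the gripper's body (76 mm by 85 mm) begins 54 mm behind the grasp point. The pads swing forward as they close: fully open they stand 13 mm farther back than shut.
Start: joints at [-1.445, 0.053, 1.613, -0, 1.476, -0.119], TCP at [0.151, -0.606, 0.25] pointing down, gripper open.
Joint ranges: [-3.01, 3.01], [-1.01, 2.22], [0.06, 2.58], [-1.02, 4.17], [0.09, 2.62], [-3.14, 3.14]. Speed limits (rad/s): [2.57, 2.57, 3.14, 3.14, 3.14, 3.14].

## Interface

Orientations are given as a unit quaternion [w, x, y, z].
In Python, from plant import manip gives the robot as it stands. The module is installed in compiled form; this text tells all that it offers.
- The arm moves only by the tool arm_command, never from a script. Its argument "moves" is a list of rows, each a list of 3 entries, a list of its own where there are three numbers: the opening, from -1 (shut) to 1 (fully open), then the shift along the tool's x, y, z in units of 0.15 m (1.0 is 0.15 m), then the turn about the tool's z in units of 2 pi rad (1.0 is 2 pi rad). A call has 1 to 20 rows; each row is the pose to reach, as a shift and turn from the pose commanded when the call began, along the tool's axes at that moment, turning the shorter way round; what a row does not reach only later rows make up. A row lasts 1/12 s, in which the tool goes at most 41.7 mm and 7.16 degrees, less where a joint would pass 70% of its speed; a pose out of reach is approached as far as the arm can. A call with a number of a shift or a turn outside -1 to 1 is refused whole. A call with a gripper value outside its range is refused whole. The fingers move at their own pace and stop on an object; the grip force is fixed at half the most. Time passes only in rows, so rows that repeat a pose let the fingers close. It gives the time, the measured TCP pose, the force, the opening and the grip force at its end, in the units of the state.
- manip.state(): the state, without advancing time (a new reading comes with each control period).
- manip.grab_frame(name): name is "scene" or "top" or "wrist"; returns a dict with "frame" (400x640x3 uint8, red, green, blue), "fx", "fy", "cx", "cy" (pixels), "R" (3x3) and "t" (3): a world point X has camera coordinates R X + t. Camera axes: x right, y down, z forward; pixel columns grow to the right and rows downward; lengths in m; the calibration is good to about 2 mm. A picture is of the moment at which its call begins. There is no depth.
- manip.job_done(): hands the job in; it is judged then, once.
Trained networks look in a picture, given as the dict that the camera call returned (one of the last four; its "shot" number tells which), for a name from the list of things; names that differ only in an ending like _2 or _b are one class to them, and where a whole thing is asked for, a point or a joint stands for the part that bears it (a point fixed in the world has none). Each returns a list of dicts, best first, with "confidence" (0 to 1); they miss things now and then, are a little off and sometimes report something else, mostly with a low value. They report only what shows in the picture. A call takes as long as a camera call.
- manip.search_frame(picture, target): "extent" ([left, top, right, bottom] in pixels, round what is visible of it).
The state is a dict: "time": time; "joint_pos": joint angles; "joint_vel": joint speeds; "joint_efforts": joint torques, N m; "tool_pos": TCP position; "tool_rot": TCP orientation; "contact_force": force on the tool from outside, world axes, zero at the start; "ft_torque": the same for the moment, N m; "gripper_width": opening from 0.0 (shut) to 1.0 (fully open); "grasp_force": force on a finger pad.
Only numpy, scipy, OpenCV 4.12 (cv2) and the standard library are available. Lean on these libraries where they do the work, as an engineer would, in place of code of your own. Each camera call takes 0.05 s, during which the arm holds its last target. There are 200 camera calls.

## Task

The painter is looking for the red acrylic. With the fingertips in the finger hole, gently push the lid of the wooden colour box fully open so that every tube can be seen, then point at the middle of the tube with the red band from two or three centimetres above it, without touching any of the tubes, and keep pointing there for at least two seconds and until you finish. Pick nothing up, and leave the things round the box alone.

Things in the scene. Friction and masses are not known exactly. Their poses are not given: they have to be found in the camera images.
- colour_box: wooden box fixed to the table, 138 (x) by 232 (y) by 70 mm; origin: centre of its underside. Walls 7 mm, the lid slides in their grooves along the box's +y. Inner floor at 8 mm. Four 42 mm compartments side by side along y (centres -88, -42, +4, +50 mm) hold one tube each, lying along x; dividers rise to 28 mm; an empty narrow compartment follows at the +y end, whose wall is 50 mm high
- lid_part (a joint): how far the darker sliding lid is drawn open along the box's +y, in m: 0 shut, 0.18 fully open against its stop, with all four tubes bare (it starts shut or up to 0.02 ajar). An 8 mm board, 131 by 226 mm, underside 56 mm and top 64 mm above the table; about 2 N of friction, stays where it is left
- finger_hole (a point): centre, at the level of the lid's top face (64 mm above the table), of the round 50 mm finger hole right through the lid, near its +y end (77 mm towards +y from the box's centre when shut); moves with the lid; axes as the box's. Below the hole is free space down to 38 mm above the table (the tubes' tops)
- tube_red: acrylic colour tube, white with a red band on the half away from its black cap; 37 wide (its x), 118 long (its y, cap at -y), 30 mm high (z), origin at the centre of its underside; lies loose on the box's floor, so its top is 38 mm above the table
- tube_blue: acrylic colour tube, white with a blue band on the half away from its black cap; 37 wide (its x), 118 long (its y, cap at -y), 30 mm high (z), origin at the centre of its underside; lies loose on the box's floor, so its top is 38 mm above the table
- tube_yellow: acrylic colour tube, white with a yellow band on the half away from its black cap; 37 wide (its x), 118 long (its y, cap at -y), 30 mm high (z), origin at the centre of its underside; lies loose on the box's floor, so its top is 38 mm above the table
- tube_teal: acrylic colour tube, white with a teal (blue-green) band on the half away from its black cap; 37 wide (its x), 118 long (its y, cap at -y), 30 mm high (z), origin at the centre of its underside; lies loose on the box's floor, so its top is 38 mm above the table
- pot_redlid: little screw-top pot with a red lid, 61 mm across, 70 mm high, origin at the centre of its underside; stands beyond the box; leave alone
- pot_blacklid: little teal pot with a black lid, 59 mm across, 58 mm high, origin at the centre of its underside; stands to the right (-y) of the box; leave alone
- chip_brush: flat chip brush with wooden handle, 53 by 190 (y) by 14 mm, origin at the centre of its underside; lies on the robot's side of the box; leave alone
- marker_red: white marker pen with red cap, 15 by 136 (y) by 15 mm, origin at the centre of its underside; lies on the robot's side of the box; leave alone

How it is judged:
By the outcome, as a careful person would: the job done as asked, in the order asked, and still so for the second after the job is handed in, with the robot touching nothing.
It also fails if it takes over 43 s, if anything falls off the work surface, if the arm or the gripper's body presses on something with over 40 N, if the wrist force passes 120 N, or if a joint passes its speed limit or range.

## Working session

There is one attempt and no reset: what is moved stays moved. The work goes in short steps, Python scripts to look and compute and a tool call to move; the robot and the scene stay as the last step left them, time stands still between calls to the robot, and variables do not carry over. Pictures are saved under pics/ and viewed, at most 10 in all, crops included, and the job is handed in when it is done.

Besides the shell and the picture viewer there is one more tool, called as name(argument=value, ...) on one line, values as JSON. arm_command: Moves the arm, as the interface text tells. Shifts and turns lie within -1 to 1; 1 stands for 0.15 m of shift or 2 pi rad of turn. Its arguments: {"type":"object","properties":{"moves":{"type":"array"}},"required":["moves"]}

```bash
mkdir -p pics; cat > h.py <<'E'
import numpy as np, cv2
from plant import manip
def save(p,name): cv2.imwrite('pics/'+name,p['frame'][:,:,::-1])
def ray(p,u,v,z):
    R=np.array(p['R']);t=np.array(p['t']);c=-R.T@t
    d=R.T@np.array([(u-p['cx'])/p['fx'],(v-p['cy'])/p['fy'],1]);return c+d*(z-c[2])/d[2]
def proj(p,X):
    q=np.array(p['R'])@np.array(X)+np.array(p['t']);return p['fx']*q[0]/q[2]+p['cx'],p['fy']*q[1]/q[2]+p['cy']
E
python3 - <<'E'
from h import *
s=manip.state();print(s['time'],s['tool_pos'],s['tool_rot'],s['gripper_width'])
for n in('top','scene'):
    p=manip.grab_frame(n);save(p,n+'0.png')
    for o in('colour_box','lid_part','finger_hole','tube_red','pot_redlid','pot_blacklid','chip_brush','marker_red'):
        for d in manip.search_frame(p,o)[:1]:
            e=d['extent'];print(n,o,np.round(e),round(d['confidence'],2),ray(p,(e[0]+e[2])/2,(e[1]+e[3])/2,.064).round(3))
E
```

```text
0.0 [ 0.15140305 -0.60578798  0.24877212] [-1.02344427e-03  9.92517410e-01  1.22098909e-01 -1.04047068e-05] 0.9991732161247573
top colour_box [257. 167. 361. 239.] 0.77 [ 0.469 -0.01   0.064]
top lid_part [261. 170. 358. 232.] 0.68 [ 0.476 -0.011  0.064]
top finger_hole [256. 168. 359. 235.] 0.73 [ 0.475 -0.006  0.064]
top pot_redlid [364. 128. 385. 158.] 0.75 [ 0.628 -0.178  0.064]
top pot_blacklid [412. 193. 441. 220.] 0.89 [ 0.461 -0.304  0.064]
top chip_brush [203. 232. 272. 267.] 0.69 [0.354 0.166 0.064]
top marker_red [380. 233. 395. 283.] 0.62 [ 0.334 -0.203  0.064]
scene lid_part [232. 173. 356. 253.] 0.75 [0.469 0.014 0.064]
scene finger_hole [232. 174. 358. 255.] 0.96 [0.465 0.017 0.064]
scene tube_red [264. 219. 282. 235.] 0.77 [0.476 0.071 0.064]
scene pot_redlid [279. 142. 301. 178.] 0.94 [ 0.594 -0.131  0.064]
scene pot_blacklid [358. 143. 387. 175.] 0.58 [ 0.441 -0.25   0.064]
scene marker_red [376. 187. 399. 202.] 0.67 [ 0.349 -0.15   0.064]
```

View pics/top0.png

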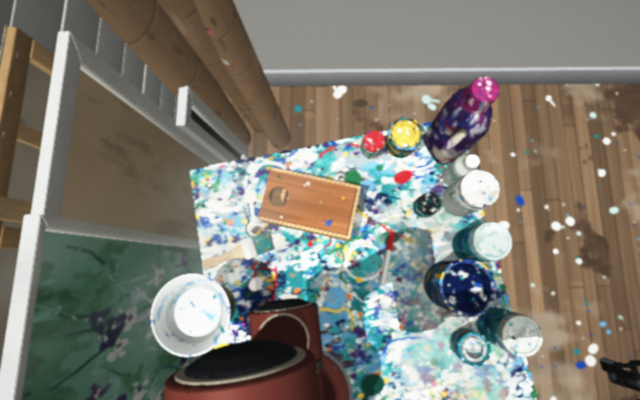

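View pics/scene0.png

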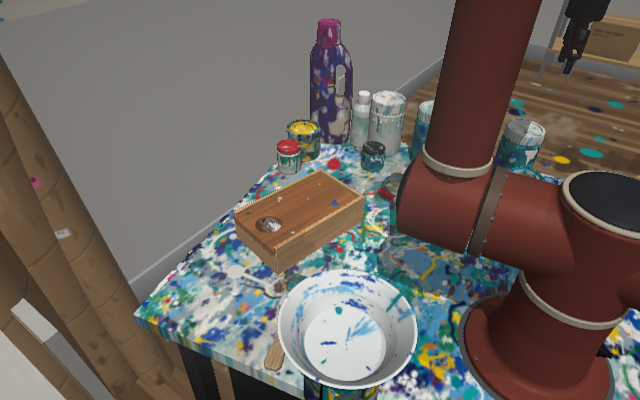

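The top view shows the box at about (310,203), with the hole at (278,196). In the scene view the hole is at (268,224). Next I rectify both onto the lid plane.

```bash
cat >> h.py <<'E'
def ortho(p,cx,cy,z,half,n):
    # image: up = +x, left = +y
    w=[(cx+half,cy+half),(cx+half,cy-half),(cx-half,cy-half),(cx-half,cy+half)]
    src=np.float32([proj(p,(a,b,z)) for a,b in w]);dst=np.float32([(0,0),(n,0),(n,n),(0,n)])
    return cv2.warpPerspective(p['frame'],cv2.getPerspectiveTransform(src,dst),(n,n),flags=cv2.INTER_CUBIC)
E
python3 - <<'E'
from h import *
ims=[]
for n in('top','scene'):
    p=manip.grab_frame(n);im=ortho(p,.47,-.01,.067,.16,400)
    for k in range(0,400,50): cv2.line(im,(k,0),(k,6),(255,0,0),1);cv2.line(im,(0,k),(6,k),(255,0,0),1)
    ims.append(im)
cv2.imwrite('pics/o1.png',np.hstack(ims)[:,:,::-1])
E
```

```text
(no output)
```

View pics/o1.png

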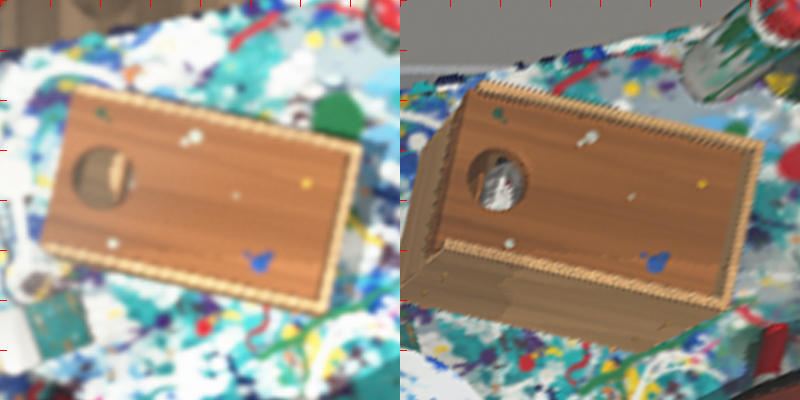

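The rectified views give a box centre of about (0.471,-0.010), yaw of about -0.215, and the hole at about (0.487,0.069). I rise, shut the fingers and align the tool with the box.

arm_command(moves=[[-1,[0,0,-0.25],0.02],[-1,[0,0,-0.5],0.04],[-1,[0,0,-0.8],0.06],[-1,[0,0,-0.8],0.0715],[-1,[0,0,-0.8],0.0715],[-1,[0,0,-0.8],0.0715]])

```text
time: 1.5
tool_pos: [0.1515, -0.6064, 0.3704]
tool_rot: [0.0, 0.995, -0.101, 0.0]
contact_force: [-0.4, 0.5, -0.6]
gripper_width: 0.142
grasp_force: 0.0
```

arm_command(moves=[[-1,[0.06,-0.25,0],0],[-1,[0.12,-0.5,0],0],[-1,[0.19,-0.75,0],0],[-1,[0.25,-1,0],0]])

```text
time: 1.83
tool_pos: [0.2188, -0.465, 0.3667]
tool_rot: [-0.002, 0.995, -0.102, -0.001]
contact_force: [1.3, -0.6, 1.3]
gripper_width: -0.002
grasp_force: 0.0
```

arm_command(moves=[[-1,[0.06,-0.25,0],0],[-1,[0.12,-0.5,0],0],[-1,[0.19,-0.75,0],0],[-1,[0.25,-1,0],0]])

```text
time: 2.17
tool_pos: [0.2859, -0.3256, 0.3672]
tool_rot: [-0.002, 0.995, -0.102, -0.001]
contact_force: [0.5, -0.3, 0.2]
gripper_width: -0.005
grasp_force: 0.0
```

arm_command(moves=[[-1,[0.06,-0.25,0],0],[-1,[0.12,-0.5,0],0],[-1,[0.19,-0.75,0],0],[-1,[0.25,-1,0],0]])

```text
time: 2.5
tool_pos: [0.3529, -0.1864, 0.3674]
tool_rot: [-0.001, 0.995, -0.101, -0.002]
contact_force: [0.5, -1.2, 0.1]
gripper_width: 0.002
grasp_force: 0.0
```

arm_command(moves=[[-1,[0.06,-0.25,0],0],[-1,[0.12,-0.5,0],0],[-1,[0.19,-0.75,0],0],[-1,[0.25,-1,0],0],[-1,[0.25,-1,0],0],[-1,[0.25,-1,0],0]])

```text
time: 3.0
tool_pos: [0.42, -0.0473, 0.3674]
tool_rot: [-0.0, 0.995, -0.099, -0.002]
contact_force: [-0.1, -0.4, -0.6]
gripper_width: -0.004
grasp_force: 0.0
```

```bash
python3 - <<'E'
from h import *
p=manip.grab_frame('wrist');q=manip.grab_frame('scene')
im=p['frame'].copy();o=ortho(p,.47,.01,.064,.16,400)
T=manip.state()['tool_pos']
a=cv2.resize(im,(640,400))
cv2.imwrite('pics/w2.png',a[:,:,::-1])
cv2.imwrite('pics/o2.png',np.hstack([o,q['frame'][:400,200:600]])[:,:,::-1])
for dz in(-.019,-.032):print(proj(q,np.array(T)+[0,0,dz]),proj(p,np.array(T)+[0,0,dz]))
E
```

```text
(np.float64(340.0085289155436), np.float64(68.6343318335814)) (np.float64(323.9503480210939), np.float64(260.0695526211281))
(np.float64(339.5973851552232), np.float64(76.43555113287638)) (np.float64(323.9016882464076), np.float64(248.9792842832463))
```

View pics/o2.png

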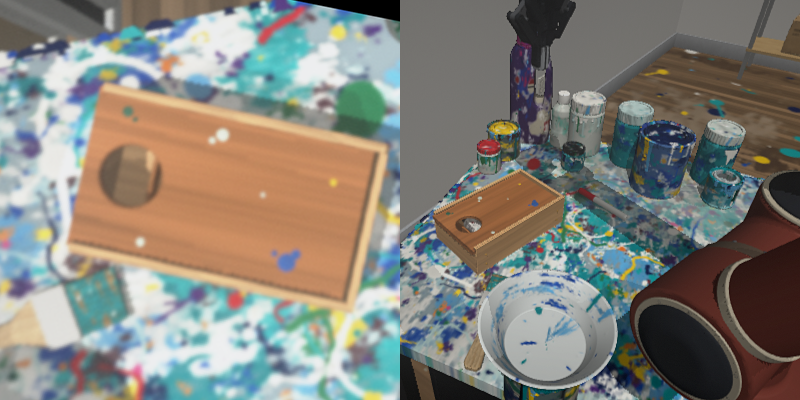

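View pics/w2.png

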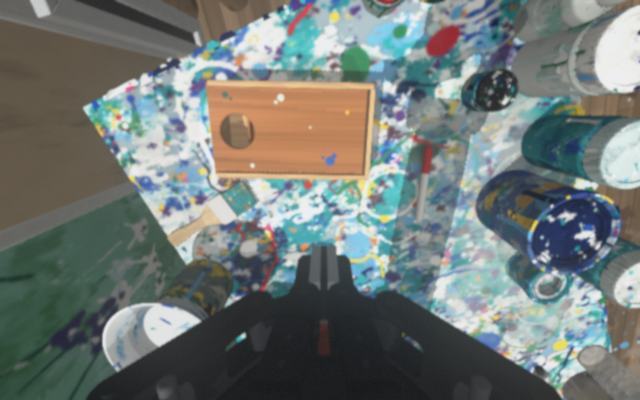

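The hole is at (0.488,0.067) from both cameras. In the wrist image the tips are at (323,246). I move above the hole.

arm_command(moves=[[-1,[0.08,-0.21,0.25],0],[-1,[0.15,-0.42,0.5],0],[-1,[0.22,-0.63,0.75],0],[-1,[0.29,-0.835,1],0],[-1,[0.29,-0.835,1],0]])

```text
time: 3.52
tool_pos: [0.4876, 0.0641, 0.2167]
tool_rot: [0.0, 0.995, -0.103, -0.001]
contact_force: [0.7, -0.3, 0.6]
gripper_width: -0.0
grasp_force: 0.0
```

arm_command(moves=[[-1,[0,0,0.25],0],[-1,[0,0,0.5],0],[-1,[0,0,0.7],0],[-1,[0,0,0.7],0],[-1,[0,0,0.7],0]])

```text
time: 3.93
tool_pos: [0.4866, 0.063, 0.1131]
tool_rot: [0.0, 0.995, -0.103, -0.003]
contact_force: [0.3, -0.2, -0.2]
gripper_width: -0.003
grasp_force: 0.0
```

```bash
python3 - <<'E'
from h import *
p=manip.grab_frame('wrist');q=manip.grab_frame('scene')
s=manip.state();T=np.array(s['tool_pos']);print(T,s['tool_rot'],s['contact_force'])
u,v=map(int,proj(q,T+[0,0,-.019]));print(u,v)
f=q['frame'].copy()
for dz in(-.019,-.032):
    a,b=proj(q,T+[0,0,dz]);f[int(round(b)),int(round(a))]=(255,0,255);print(dz,a,b,proj(p,T+[0,0,dz]))
c=cv2.resize(f[v-45:v+45,u-45:u+45],(400,400),interpolation=cv2.INTER_NEAREST)
g=cv2.resize(p['frame'][100:350,195:445],(400,400))
cv2.imwrite('pics/c3.png',np.hstack([c,g])[:,:,::-1])
E
```

```text
[0.48964169 0.06343655 0.11723114] [-1.16309022e-04  9.94688804e-01 -1.02915007e-01  1.63446428e-03] [0.14335743 0.01385888 0.31205953]
269 208
-0.019 269.0979517558979 208.26725484834256 (np.float64(318.2022459711788), np.float64(258.7802193330606))
-0.032 269.4635271202207 213.54809045029668 (np.float64(318.5428241321895), np.float64(247.50407469821602))
```

View pics/c3.png

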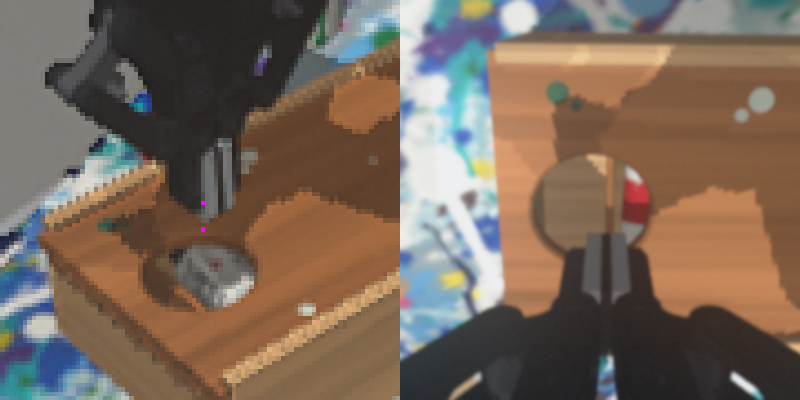

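The magenta mark confirms the shut tips are 19 mm beyond the TCP. The red band shows through the hole, so the red tube is the one nearest the hole. The hole is at wrist pixel (315.6,227) and scene pixel (269,224.7).

```bash
python3 - <<'E'
from h import *
p=manip.grab_frame('wrist');q=manip.grab_frame('scene')
print(ray(p,315.6,227,.064),ray(q,269,224.7,.062),manip.state()['tool_pos'])
E
```

```text
[0.49554387 0.06572824 0.064     ] [0.48762992 0.06902557 0.062     ] [0.49024905 0.06385836 0.11813303]
```

arm_command(moves=[[-1,[0,-0.015,0.08],0],[-1,[0,-0.015,0.16],0],[-1,[0,-0.015,0.23],0],[-1,[0,-0.015,0.29],0],[-1,[0,-0.015,0.29],0],[-1,[0,-0.015,0.29],0]])

```text
time: 4.63
tool_pos: [0.4877, 0.0668, 0.0701]
tool_rot: [0.0, 0.995, -0.102, -0.001]
contact_force: [0.0, -0.2, -0.1]
gripper_width: 0.004
grasp_force: 0.0
```

arm_command(moves=[[-1,[0,-0.03,0],0],[-1,[0,-0.06,0],0],[-1,[0,-0.09,0],0],[-1,[0,-0.12,0],0],[-1,[0,-0.16,0],0],[-1,[0,-0.2,0],0]])

```text
time: 5.13
tool_pos: [0.4955, 0.0964, 0.0721]
tool_rot: [0.0, 0.995, -0.102, 0.001]
contact_force: [0.7, -2.5, 1.1]
gripper_width: 0.001
grasp_force: 1.2
```

arm_command(moves=[[-1,[0,-0.05,0],0],[-1,[0,-0.1,0],0],[-1,[0,-0.15,0],0],[-1,[0,-0.2,0],0],[-1,[0,-0.25,0],0],[-1,[0,-0.3,0],0],[-1,[0,-0.35,0],0],[-1,[0,-0.4,0],0],[-1,[0.005,-0.45,0],0],[-1,[0.005,-0.5,0],0],[-1,[0.005,-0.55,0],0],[-1,[0.005,-0.6,0],0],[-1,[0.01,-0.65,0],0],[-1,[0.01,-0.7,0],0],[-1,[0.01,-0.75,0],0],[-1,[0.01,-0.8,0],0],[-1,[0.01,-0.85,0],0],[-1,[0.01,-0.88,0],0]])

```text
time: 6.63
tool_pos: [0.5232, 0.226, 0.0715]
tool_rot: [-0.0, 0.995, -0.102, 0.0]
contact_force: [2.6, -3.5, 3.9]
gripper_width: 0.001
grasp_force: 2.2
```

arm_command(moves=[[-1,[0,-0.03,0],0],[-1,[0,-0.05,0],0],[-1,[0,-0.07,0],0],[-1,[0,-0.09,0],0]])

```text
time: 6.97
tool_pos: [0.5259, 0.2384, 0.0715]
tool_rot: [0.0, 0.995, -0.102, 0.0]
contact_force: [3.3, -3.2, 3.2]
gripper_width: -0.004
grasp_force: 2.1
```

arm_command(moves=[[-1,[0,-0.01,0],0],[-1,[0,-0.02,0],0],[-1,[0,-0.03,0],0],[-1,[0,-0.04,0],0]])

```text
time: 7.3
tool_pos: [0.5271, 0.2441, 0.0715]
tool_rot: [0.0, 0.995, -0.102, 0.0]
contact_force: [4.4, -3.4, 2.4]
gripper_width: 0.003
grasp_force: 2.1
```

arm_command(moves=[[-1,[0,-0.01,0],0],[-1,[0,-0.02,0],0],[-1,[0,-0.02,0],0]])

```text
time: 7.55
tool_pos: [0.5276, 0.2473, 0.0715]
tool_rot: [-0.0, 0.995, -0.102, -0.0]
contact_force: [4.3, -2.1, 2.3]
gripper_width: -0.004
grasp_force: 1.8
```

arm_command(moves=[[-1,[-0.005,-0.01,0],0],[-1,[-0.01,-0.02,0],0],[-1,[-0.01,-0.02,0],0]])

```text
time: 7.8
tool_pos: [0.5268, 0.2504, 0.0715]
tool_rot: [-0.0, 0.995, -0.102, 0.0]
contact_force: [4.6, -2.0, 1.2]
gripper_width: 0.0
grasp_force: 2.1
```

arm_command(moves=[[-1,[0,-0.01,0],0],[-1,[0,-0.02,0],0],[-1,[0,-0.02,0],0]])

```text
time: 8.05
tool_pos: [0.5271, 0.252, 0.0714]
tool_rot: [0.002, 0.995, -0.102, -0.0]
contact_force: [2.7, -8.6, 3.5]
gripper_width: 0.001
grasp_force: 4.6
```

arm_command(moves=[[-1,[0,-0.01,0],0],[-1,[0,-0.01,0],0]])

```text
time: 8.22
tool_pos: [0.5272, 0.2523, 0.0713]
tool_rot: [0.003, 0.995, -0.102, -0.001]
contact_force: [1.6, -11.3, 5.0]
gripper_width: -0.0
grasp_force: 6.6
```

```bash
python3 - <<'E'
from h import *
q=manip.grab_frame('scene');t=manip.grab_frame('top')
for o in('tube_red','tube_blue','tube_yellow','tube_teal'):
  for n,p in(('s',q),('t',t)):
    for d in manip.search_frame(p,o)[:2]:
        e=d['extent'];print(n,o,np.round(e),round(d['confidence'],2),ray(p,(e[0]+e[2])/2,(e[1]+e[3])/2,.03).round(3))
f=cv2.resize(q['frame'][130:290,180:380],(400,320));g=ortho(t,.48,.02,.04,.18,400)[40:360]
cv2.imwrite('pics/c4.png',np.hstack([f,g])[:,:,::-1])
E
```

```text
s tube_red [272. 219. 293. 235.] 0.49 [0.486 0.033 0.03 ]
t tube_red [286. 183. 304. 221.] 0.68 [0.479 0.03  0.03 ]
s tube_blue [282. 206. 308. 231.] 0.63 [ 0.481 -0.003  0.03 ]
t tube_blue [297. 184. 320. 227.] 0.77 [ 0.469 -0.007  0.03 ]
s tube_yellow [299. 202. 329. 221.] 0.56 [ 0.463 -0.045  0.03 ]
s tube_yellow [150. 170. 364. 310.] 0.28 [0.503 0.091 0.03 ]
t tube_yellow [315. 189. 337. 228.] 0.57 [ 0.46  -0.052  0.03 ]
s tube_teal [311. 191. 342. 208.] 0.69 [ 0.466 -0.095  0.03 ]
s tube_teal [359. 143. 384. 176.] 0.51 [ 0.466 -0.296  0.03 ]
t tube_teal [333. 192. 356. 235.] 0.78 [ 0.448 -0.099  0.03 ]
t tube_teal [299. 184. 316. 230.] 0.33 [ 0.466 -0.004  0.03 ]
```

View pics/c4.png

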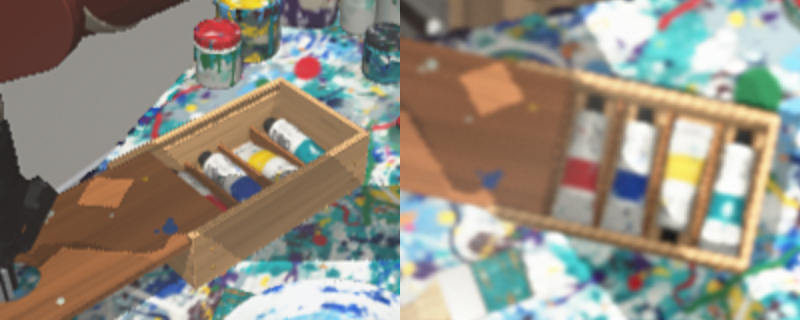

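The lid is fully open: the force rose to 11 N against the stop, and all four tubes are visible. The red one is nearest the lid, at ortho pixel (581,160), which is about (0.482,0.038). I ease back to the hole's centre, then lift out.

arm_command(moves=[[-1,[0,0.03,0],0],[-1,[0,0.06,0],0],[-1,[0,0.075,0],0],[-1,[0,0.075,0],0],[-1,[0,0.075,0],0]])

```text
time: 9.13
tool_pos: [0.5244, 0.2439, 0.0708]
tool_rot: [-0.0, 0.995, -0.102, -0.001]
contact_force: [0.4, 0.3, -0.2]
gripper_width: -0.001
grasp_force: 0.0
```

arm_command(moves=[[-1,[0,0,-0.1],0],[-1,[0,0,-0.2],0],[-1,[0,0,-0.35],0],[-1,[0,0,-0.5],0],[-1,[0,0,-0.5],0]])

```text
time: 9.55
tool_pos: [0.528, 0.2451, 0.1519]
tool_rot: [-0.002, 0.995, -0.102, 0.004]
contact_force: [0.8, 0.3, 1.2]
gripper_width: -0.005
grasp_force: 0.0
```

arm_command(moves=[[-1,[0,0.2,0],0],[-1,[0,0.4,0],0],[-1,[0,0.6,0],0],[-1,[0,0.8,0],0],[-1,[0,1,0],0]])

```text
time: 9.97
tool_pos: [0.4939, 0.0961, 0.1456]
tool_rot: [-0.0, 0.995, -0.102, -0.001]
contact_force: [0.2, -0.6, 0.6]
gripper_width: -0.002
grasp_force: 0.0
```

```bash
python3 - <<'E'
from h import *
print(manip.state()['joint_pos'],manip.state()['tool_pos'])
E
```

```text
[ 4.38766836e-02 -1.53497424e-01  1.99087870e+00  4.43600278e-04
  1.30540140e+00  1.81809733e+00] [0.49390155 0.09606791 0.14559607]
```

arm_command(moves=[[-1,[0,0.1,0],-0.02],[-1,[0,0.2,0],-0.04],[-1,[0,0.3,0],-0.06],[-1,[0,0.41,0],-0.08],[-1,[0,0.41,0],-0.1],[-1,[0,0.41,0],-0.12],[-1,[0,0.41,0],-0.14],[-1,[0,0.41,0],-0.16],[-1,[0,0.41,0],-0.18],[-1,[0,0.41,0],-0.2],[-1,[0,0.41,0],-0.22],[-1,[0,0.41,0],-0.24],[-1,[0,0.41,0],-0.25],[-1,[0,0.41,0],-0.25],[-1,[0,0.41,0],-0.25],[-1,[0,0.41,0],-0.25]])

```text
time: 11.3
tool_pos: [0.4822, 0.0368, 0.1461]
tool_rot: [-0.0, 0.776, 0.631, -0.0]
contact_force: [-0.4, -0.6, 0.6]
gripper_width: 0.002
grasp_force: 0.0
```

```bash
python3 - <<'E'
from h import *
P=[]
for i in range(8):
    p=manip.grab_frame('wrist' if i<6 else ('scene' if i<7 else 'top'));P.append(manip.state()['tool_pos'])
    if i==0: w=p
    if i==6: q=p
print(np.mean(P,0),np.std(P,0),manip.state()['tool_rot'])
a=w['frame'].copy();b=q['frame'].copy()
for im,pp in((a,w),(b,q)):
    u,v=proj(pp,(.4823,.0365,.038));cv2.circle(im,(int(u),int(v)),2,(255,0,255),-1);print(u,v)
a=cv2.resize(a,(560,350));b=cv2.resize(b[150:270,220:300],(233,350))
cv2.imwrite('pics/c5.png',np.hstack([a,b])[:,:,::-1])
E
```

```text
[0.48236193 0.03665732 0.14641105] [6.61078888e-05 4.10225711e-05 1.21430486e-04] [1.45707988e-05 7.75645656e-01 6.31168609e-01 5.11033287e-05]
323.6504336360108 205.0462359884944
282.32944688481786 225.94540997653147
```

View pics/c5.png

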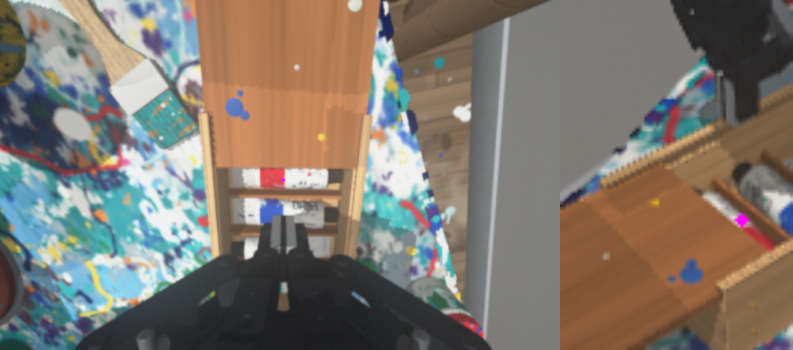

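The target mark sits on the middle of the red tube, at wrist-picture pixel (283,179). I descend and hold there.

arm_command(moves=[[-1,[0,0,0.1],0],[-1,[0,0,0.2],0],[-1,[0,0,0.3],0],[-1,[0,0,0.38],0],[-1,[0,0,0.42],0],[-1,[0,0,0.42],0],[-1,[0,0,0.42],0],[-1,[0,0,0.42],0]])

```text
time: 12.37
tool_pos: [0.4831, 0.0366, 0.0844]
tool_rot: [0.001, 0.776, 0.631, 0.001]
contact_force: [0.5, 0.5, 0.7]
gripper_width: 0.002
grasp_force: 0.0
```

arm_command(moves=[[-1,[0,0,0],0],[-1,[0,0,0],0],[-1,[0,0,0],0],[-1,[0,0,0],0],[-1,[0,0,0],0],[-1,[0,0,0],0],[-1,[0,0,0],0],[-1,[0,0,0],0],[-1,[0,0,0],0],[-1,[0,0,0],0],[-1,[0,0,0],0],[-1,[0,0,0],0],[-1,[0,0,0],0],[-1,[0,0,0],0],[-1,[0,0,0],0],[-1,[0,0,0],0],[-1,[0,0,0],0],[-1,[0,0,0],0],[-1,[0,0,0],0],[-1,[0,0,0],0]])

```text
time: 14.03
tool_pos: [0.4824, 0.0366, 0.0835]
tool_rot: [0.0, 0.776, 0.631, 0.0]
contact_force: [0.3, 0.1, -0.5]
gripper_width: -0.001
grasp_force: 0.0
```

```bash
python3 - <<'E'
from h import *
q=manip.grab_frame('scene');w=manip.grab_frame('wrist');s=manip.state();print(s['tool_pos'],s['contact_force'],s['time'])
cv2.imwrite('pics/c6.png',np.hstack([cv2.resize(q['frame'][150:270,210:330],(400,400)),cv2.resize(w['frame'][100:350,195:445],(400,400))])[:,:,::-1])
E
```

```text
[0.48240389 0.03661351 0.08351507] [-0.05167196 -0.75764322  0.27850658] 14.1333
```

View pics/c6.png

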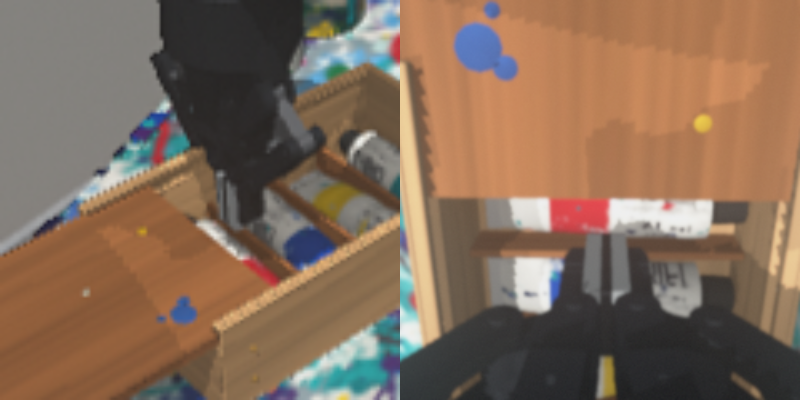

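The tip points at the middle of the red tube with no contact. After parallax from wrist-crop row 254, it lands at about (605,220) on the tube. I hold a little longer, then hand in.

arm_command(moves=[[-1,[0,0,0],0],[-1,[0,0,0],0],[-1,[0,0,0],0],[-1,[0,0,0],0],[-1,[0,0,0],0],[-1,[0,0,0],0],[-1,[0,0,0],0],[-1,[0,0,0],0],[-1,[0,0,0],0],[-1,[0,0,0],0],[-1,[0,0,0],0],[-1,[0,0,0],0],[-1,[0,0,0],0],[-1,[0,0,0],0],[-1,[0,0,0],0],[-1,[0,0,0],0]])

```text
time: 15.47
tool_pos: [0.4824, 0.0366, 0.0835]
tool_rot: [-0.0, 0.776, 0.631, 0.0]
contact_force: [-0.8, 0.7, -0.4]
gripper_width: 0.002
grasp_force: 0.0
```

```bash
python3 -c "
from plant import manip
print(manip.job_done())"
```

```text
the job is handed in; nothing more can be done
None
```

The lid is fully open against its stop, and the fingertips held about 26 mm above the middle of the red tube for over 3 s, touching nothing, until I handed the job in at 15.5 s; no verdict was returned.

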